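# Clamp an old hard drive in the dismantling jig

## Robot

A 7-joint arm with a two-finger parallel gripper is mounted at the origin on the work surface. World frame = base frame: x ahead of the robot, y to its left, z up, the work surface at z = 0. Lengths are in m, angles in rad, forces in N, time in s.
With the tool pointing down it reaches from about 0.425 to 0.875 m from the base axis. Payload 4.7 kg.
Tool frame: the origin (TCP) lies on the centre line of the jaws, within the pads' length; the fingertips stand 14 mm ahead of it and the grasp point (between the pads) lies 5 mm behind it; z points along the fingers, y is the line along which they close (so a half turn about z gives the same grasp; the last joint's range is limited). The gripper opens to 87 mm and grips with 3 to 60 N. Pads are 19 mm wide; open, the fingers measure 117 mm over their backs; the gripper's body (75 mm by 190 mm) begins 51 mm behind the grasp point.
Start: joints at [-1.094, 0.321, -0.07, 1.45, 0.023, 1.371, -0.057], TCP at [0.29, 0.582, 0.237] pointing down, gripper open.
Joint ranges: [-2.86, 2.86], [-0.3, 2.09], [-1.38, 1.24], [0.06, 2.45], [-1.56, 4.7], [0.09, 2.05], [-2.69, 2.69]. Speed limits (rad/s): [2.57, 2.57, 3.14, 3.14, 3.14, 3.14, 3.14].

## Interface

Orientations are given as a rotation vector (axis times angle).
In Python, from bench import * gives the robot as it stands.
- The arm moves only by the shell command python3 -m jog 'ROWS' [FORCE]. ROWS is JSON, a list of rows, each an object of numbers: "claw": the finger opening in mm, from 0 to 87; "dx", "dy", "dz": the shift along the tool's x, y, z in mm; "spin": the turn about the tool's z in degrees. In form: [{"claw": .., "dx": .., "dy": .., "dz": .., "spin": ..}, ...]. A call has 1 to 20 rows; each row is the pose to reach, as a shift and turn from the pose commanded when the call began, along the tool's axes at that moment; what a row does not reach only later rows make up. A row lasts 1/12 s, in which the tool goes at most 41.7 mm and 7.16 degrees, less where a joint would pass 70% of its speed; a pose out of reach is approached as far as the arm can. A call with a gripper value outside its range is refused whole. The fingers move at their own pace and stop on an object; FORCE is the grip in N (left out, the last holds). Time passes only in rows, so rows that repeat a pose let the fingers close. It gives the time, the measured TCP pose, the force, the opening and the grip force at its end, in the units of the state.
- get_state(): the state, without advancing time (a new reading comes with each control period).
- get_image(name): name is "scene" or "side" or "wrist"; returns a dict with "frame" (400x640x3 uint8, red, green, blue), "depth" (400x640 float32, m along the optical axis (not along the pixel's ray), 0 where there is no reading), "K" (3x3 intrinsics, pixels), "T" (4x4, takes a point from camera to world coordinates); the wrist camera has in their place "mount" (4x4, takes a point from camera to tool coordinates, whose origin is the TCP and whose axes are the flange's). Camera axes: x right, y down, z forward; pixel columns grow to the right and rows downward; lengths in m; the calibration is good to about 2 mm. The wrist camera is an equidistant fisheye: a pixel r from the principal point sees the ray r / f radians off the axis. A picture is of the moment at which its call begins: read the wrist's pose just before it.
- close_job(): hands the job in; it is judged then, once.
The state is a dict: "time": time; "joint_positions": joint angles; "qd": joint speeds; "joint_torque": joint torques, N m; "position": TCP position; "tool_rot": TCP orientation; "ft_force": force on the tool from outside, world axes, zero at the start; "torque": the same for the moment, N m; "grip_width": opening from 0.0 (shut) to 1.0 (fully open); "grip_force": force on a finger pad.
Only numpy, scipy, OpenCV 4.12 (cv2) and the standard library are available. Lean on these libraries where they do the work, as an engineer would, in place of code of your own. Each camera call takes 0.05 s, during which the arm holds its last target. There are 200 camera calls.

## Task

Clamp the scrap hard drive in its jig: with the back of a finger, push the blue strap round over the drive until it rests against its stop, and only then push the red cam lever down until it lies flat so that the foot presses on the drive. Leave the drive in its nest, do not disturb the screwdriver, jar or mouse, and finish clear of everything.

Things in the scene. Friction and masses are not known exactly. Their poses are not given: they have to be found in the camera images.
- jig: Plywood board 225 x 200 x 12 mm, fixed to the table, with a nest of low aluminium rails (top 24 mm above the table) in which the hard drive lies. Origin: centre of the underside, on the table; x: from the pivot post towards the stop post, y: the side from which the strap swings in, z up. In this frame the strap's pivot is at x = -85, y = 0 mm; a steel stop post (16 mm across, 62 mm tall) stands at x = 90, y = -18.5 mm.
- strap (a joint): Angle (rad) of the blue clamp strap about its upright pivot. 0 = fully over: it lies along the jig's +x, across the drive, against the stop. At 1.57 it points along the jig's +y, parked aside; it starts between 0.7 and 1.4. The hinge is slightly stiff (about 1 N pushed at the free end) and stays where it is left.
- strap_pivot (a point): Point on the strap's upright pivot axis, at half the strap's height (57 mm above the table). The strap is a straight level bar 182 mm long from here to its free end, 20 mm wide, 14 mm tall: underside 50 mm, top 64 mm above the table (12 mm above the drive's top).
- strap_end (a point): Point in the middle of the strap's section, 160 mm from the pivot, near its free end: the bare place to push on its side (faces 10 mm either side). The red lever stands nearer the pivot and keeps within 105 mm of it.
- lever (a joint): Angle (rad) of the red cam lever above flat. 0 = fully down, level above the strap and pointing towards the strap's pivot; it starts raised at 0.75 to 0.95. Its friction (about 0.3 N m) holds it where it is left; about 6 N pushes it down at 55 mm from its axle, a little more at the end as the foot takes up. Pressing straight down on it works.
- lever_axle (a point): The lever's level axle, across the strap, 85 mm from the strap's pivot and 80 mm above the table. The lever is 110 mm long from here: a bare steel bar for the first 48 mm, then a red grip 18 mm wide and 10 mm thick. When down its top is 85 mm above the table; raised, its tip is up to 172 mm above the table.
- lever_tip (a point): Point on the upper face of the red grip, 105 mm from the axle, on the lever's midline (5 mm from its end).
- press_foot: Round black rubber foot 20 mm across under the strap, below the lever's axle. Origin: centre of its underside. With the lever up it hangs 3 to 5 mm above the drive top and the lever drives it down about 6 mm, on to the drive.
- drive: Scrap hard drive, metal block 102 x 147 x 26 mm (jig x, y, z), about 0.55 kg, loose in the nest on the jig board. Origin: centre of its underside, 12 mm above the table; its top is 38 mm above the table.
- screwdriver: Loose screwdriver lying on the table beside the jig. Leave alone. About 200 mm long and 26 mm thick, red handle. Origin: about the middle of its length, at its underside.
- screw_jar: Loose small glass jar with a black cap, 52 mm across, 75 mm tall, standing beside the jig. Leave alone. Origin: centre of its underside.
- mouse: Loose grey computer mouse 105 x 60 x 34 mm lying beside the jig. Leave alone. Origin: centre of its underside.
Not all that is in view belongs to the job. What is shaped like the drive but pink or yellow is not meant.

How it is judged:
By the outcome, as a careful person would: the job done as asked, in the order asked, and still so for the second after the job is handed in, with the robot touching nothing.
It also fails if it takes over 56 s, if anything falls off the work surface, if the arm or the gripper's body presses on something with over 40 N, if the wrist force passes 120 N, or if a joint passes its speed limit or range.

## Working session

There is one attempt and no reset: what is moved stays moved. The work goes in short steps, Python scripts to look and compute and a shell command to move; the robot and the scene stay as the last step left them, time stands still between calls to the robot, and variables do not carry over. Pictures are saved under pics/ and viewed, at most 10 in all, crops included, and the job is handed in when it is done.

```bash
mkdir -p pics; cat > h.py <<'E'
from bench import *
import numpy as np, cv2
from scipy.spatial.transform import Rotation as R
def grab(n,tag):
    im=get_image(n); cv2.imwrite(f'pics/{tag}.png',im['frame'][...,::-1]); np.savez(f'{tag}.npz',**im); return im
def cloud(im):
    d=im['depth'];v,u=np.indices(d.shape);K=im['K']
    P=np.stack([(u-K[0,2])/K[0,0]*d,(v-K[1,2])/K[1,1]*d,d],-1)
    W=P@im['T'][:3,:3].T+im['T'][:3,3]; W[d==0]=np.nan; return W
E
python3 - <<'E'
from h import *
s=get_state();print(s['time'],s['position'],s['tool_rot'],R.from_rotvec(s['tool_rot']).as_matrix().round(3),s['grip_width'])
grab('scene','scene0');grab('side','side0')
E
```

```text
0.0 [0.29004767 0.58110829 0.23545395] [-7.20443976e-01 -3.05755811e+00  2.99025536e-03] [[-0.895  0.446 -0.001]
 [ 0.446  0.895 -0.002]
 [-0.    -0.002 -1.   ]] 0.9987578503656718
```

View pics/scene0.png

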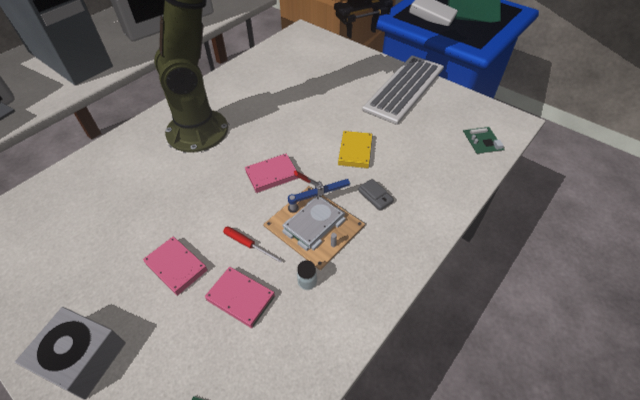

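View pics/side0.png

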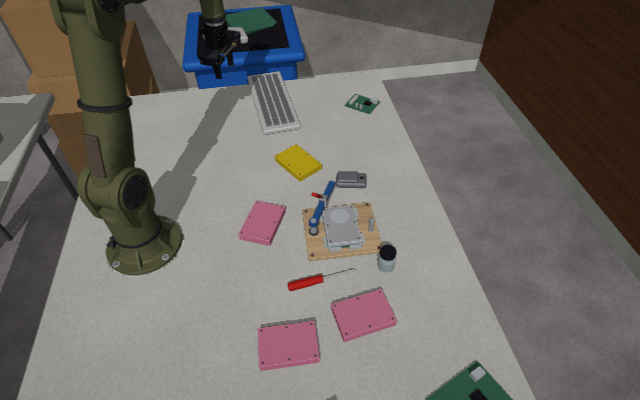

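The scene view shows the strap running from its pivot at (293,200) to its end at (349,183), with the red lever near (305,178) and the stop post at (334,240). The screwdriver is at (250,243), the jar at (307,273) and the mouse at (376,194). The side view agrees with this.

```bash
python3 - <<'E'
from h import *
out={}
for n,box in(('scene',(250,160,400,300)),('side',(290,160,400,280))):
    im=dict(np.load(n+'0.npz'));W=cloud(im);f=im['frame'];hsv=cv2.cvtColor(f,cv2.COLOR_RGB2HSV)
    m=np.zeros(f.shape[:2],bool);m[box[1]:box[3],box[0]:box[2]]=1
    H,S,V=[hsv[...,i].astype(int) for i in range(3)]
    z=W[...,2]
    print(n,'cam',im['T'][:3,3])
    br=m&(H>8)&(H<22)&(S>70)&(abs(z-.012)<.008)
    r=cv2.minAreaRect((W[br][:,:2]*1000).astype(np.float32));print('board',br.sum(),np.median(z[br]),r)
    bl=m&(H>100)&(H<130)&(S>110)&(z>.045)
    top=bl&(abs(z-.064)<.006)
    P=W[top];c=P[:,:2].mean(0);u,s,vt=np.linalg.svd(P[:,:2]-c,full_matrices=False)
    t=(P[:,:2]-c)@vt[0];print('strap',bl.sum(),top.sum(),np.median(P[:,2]),c,vt[0],c+t.min()*vt[0],c+t.max()*vt[0])
    rd=m&((H<8)|(H>172))&(S>150)&(z>.07)
    P=W[rd];print('red',rd.sum(),P.mean(0),P[np.argmax(P[:,2])],P[np.argmin(P[:,2])])
    # all things above 50 mm not blue, not red
    o=m&(z>.03)&~bl&~rd
    nl,lab,st,ce=cv2.connectedComponentsWithStats(o.astype(np.uint8))
    for i in range(1,nl):
        if st[i,4]>15:
            Q=W[lab==i];print(' obj',st[i],Q.min(0).round(3),Q.max(0).round(3))
    cv2.imwrite(f'pics/{n}c.png',cv2.resize(f[box[1]:box[3],box[0]:box[2]],None,fx=4,fy=4,interpolation=2)[...,::-1])
E
```

```text
scene cam [ 1.05873816 -0.57696887  0.98117972]
board 1961 0.01105876140659301 ((604.295654296875, 31.7474365234375), (375.89263916015625, 226.41148376464844), 88.19841003417969)
strap 280 274 0.06277676657883746 [0.55901188 0.02021745] [-0.46662227 -0.8844567 ] [0.603779   0.10507106] [ 0.51388149 -0.0653247 ]
red 42 [ 0.53480678 -0.03064686  0.15231264] [ 0.53475396 -0.03871087  0.1669103 ] [ 0.54765305 -0.01352598  0.12554184]
 obj [ 284  171   66   75 1825] [ 0.511 -0.131  0.03 ] [0.656 0.104 0.165]
 obj [362 179  25  21 258] [0.632 0.123 0.03 ] [0.704 0.181 0.039]
 obj [288 195   7   5  29] [ 0.503 -0.059  0.061] [ 0.527 -0.042  0.072]
 obj [331 233   6  12  59] [ 0.685 -0.085  0.031] [ 0.7   -0.068  0.065]
 obj [297 261  20  25 405] [ 0.683 -0.233  0.03 ] [ 0.731 -0.182  0.078]
side cam [ 0.41866129 -0.87855026  1.04356582]
board 1628 0.012076447723559203 ((601.5496215820312, -56.33500671386719), (203.23519897460938, 222.49082946777344), 88.11200714111328)
strap 243 230 0.06403603343320452 [0.5557342  0.01460271] [-0.4747256  -0.88013386] [0.60499075 0.1059236 ] [ 0.51269901 -0.06518386]
red 28 [ 0.53127429 -0.03459549  0.15529026] [ 0.52252099 -0.03750918  0.16789151] [ 0.54502383 -0.01922879  0.1281365 ]
 obj [338 171  20  11 191] [0.631 0.122 0.03 ] [0.701 0.182 0.041]
 obj [ 316  187   46   60 1374] [ 0.531 -0.133  0.03 ] [0.655 0.084 0.168]
 obj [310 218   6   5  28] [ 0.508 -0.059  0.06 ] [ 0.524 -0.038  0.07 ]
 obj [369 218   6  11  50] [ 0.684 -0.088  0.031] [ 0.699 -0.072  0.068]
 obj [310 225   8   6  26] [ 0.507 -0.068  0.032] [ 0.529 -0.052  0.054]
 obj [378 244  19  24 353] [ 0.679 -0.234  0.03 ] [ 0.729 -0.185  0.08 ]
```

View pics/scenec.png

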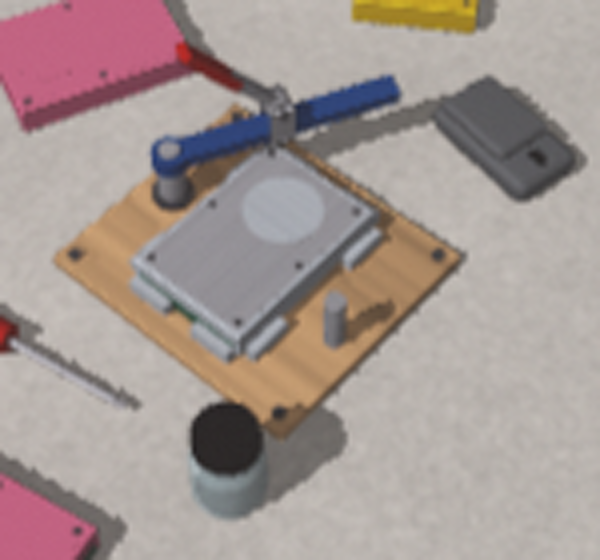

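The enlarged view confirms it: the red grip rises back over the pivot at (185,55) and the strap's end is at (395,90). The +y side of the strap is free, with the mouse at (505,140) beyond it. The board fit puts the jig at (0.6015, -0.0563) with yaw -1.9°, which puts the pivot at (0.5165, -0.0535) and the strap at about 1.11 rad.

```bash
cat >> h.py <<'E'
YAW=np.radians(-1.9); JC=np.array([.6015,-.0563])
def J(x,y): # jig mm -> world m
    c,s=np.cos(YAW),np.sin(YAW); return JC+np.array([c*x-s*y,s*x+c*y])/1000
def push(th,r,off): # tool centre: angle th (jig), radius r, off mm on the far side; tool y = -normal
    return np.r_[J(-85+r*np.cos(th)-off*np.sin(th), r*np.sin(th)+off*np.cos(th)), np.degrees(th+YAW)-90]
def rel(x,y,z,yaw,ref):  # ref: commanded pos xyz, yaw of tool y (deg)
    a=np.radians(ref[3]); yy=np.array([np.cos(a),np.sin(a)]); xx=np.array([-yy[1],yy[0]])
    d=np.array([x,y])-ref[:2]; return np.round([d@xx*1000,d@yy*1000,(ref[2]-z)*1000,-(yaw-ref[3])],1)
E
python3 - <<'E'
from h import *
ref=(.290,.582,.237,63.5)
x,y,w=push(1.11,160,45);print(x,y,w,rel(x,y,.237,w,ref))
E
```

```text
0.5527841338454618 0.10872747066743484 -28.301684740478613 [-446.3 -306.3    0.    91.8]
```

```bash
python3 -m jog '[{"claw":0,"dx":-446,"dy":-306,"dz":0,"spin":92},{"claw":0,"dx":-446,"dy":-306,"dz":0,"spin":92},{"claw":0,"dx":-446,"dy":-306,"dz":0,"spin":92},{"claw":0,"dx":-446,"dy":-306,"dz":0,"spin":92},{"claw":0,"dx":-446,"dy":-306,"dz":0,"spin":92},{"claw":0,"dx":-446,"dy":-306,"dz":0,"spin":92},{"claw":0,"dx":-446,"dy":-306,"dz":0,"spin":92},{"claw":0,"dx":-446,"dy":-306,"dz":0,"spin":92},{"claw":0,"dx":-446,"dy":-306,"dz":0,"spin":92},{"claw":0,"dx":-446,"dy":-306,"dz":0,"spin":92},{"claw":0,"dx":-446,"dy":-306,"dz":0,"spin":92},{"claw":0,"dx":-446,"dy":-306,"dz":0,"spin":92},{"claw":0,"dx":-446,"dy":-306,"dz":0,"spin":92},{"claw":0,"dx":-446,"dy":-306,"dz":0,"spin":92},{"claw":0,"dx":-446,"dy":-306,"dz":0,"spin":92},{"claw":0,"dx":-446,"dy":-306,"dz":0,"spin":92},{"claw":0,"dx":-446,"dy":-306,"dz":0,"spin":92},{"claw":0,"dx":-446,"dy":-306,"dz":0,"spin":92}]' 30
python3 - <<'E'
from h import *
s=get_state();M=R.from_rotvec(s['tool_rot']).as_matrix();print(s['time'],s['position'],np.degrees(np.arctan2(M[1,1],M[0,1])),M[:,2],s['joint_positions'],s['grip_width'],s['ft_force'])
E
```

```text
time: 1.6
position: [0.552, 0.1106, 0.2363]
tool_rot: [-2.697, -1.61, 0.0]
ft_force: [0.6, -1.0, 0.1]
grip_width: 0.002
grip_force: 0.0
1.6 [0.55202699 0.1105547  0.23634986] -28.321453140377937 [-5.47337150e-04  4.40918187e-04 -9.99999753e-01] [-0.6180022   0.13716824  0.41255008  1.68634866 -0.05704084  1.33027905
 -0.6895842 ] 0.0016292001331356183 [ 0.58235352 -1.01151389  0.052631  ]
```

```bash
python3 -m jog '[{"dz":40},{"dz":80},{"dz":110},{"dz":140},{"dz":165},{"dz":176},{"dz":176},{"dz":176}]'
python3 - <<'E'
from h import *
ref=(.5525,.1095,.060,-28.5)
for i,th in enumerate(np.linspace(1.11,0,24)):
    x,y,w=push(th,160,25);print(i,round(th,2),rel(x,y,.060,w,ref))
E
```

```text
0 1.11 [-0.5 20.6  0.  -0.2]
1 1.06 [ 0.6 28.4  0.   2.6]
2 1.01 [ 1.2 36.1  0.   5.3]
3 0.97 [ 1.5 44.   0.   8.1]
4 0.92 [ 1.5 51.8  0.  10.9]
5 0.87 [ 1.  59.6  0.  13.6]
6 0.82 [ 0.2 67.3  0.  16.4]
7 0.77 [-1.  75.1  0.  19.2]
8 0.72 [-2.6 82.7  0.  21.9]
9 0.68 [-4.6 90.3  0.  24.7]
10 0.63 [-6.9 97.8  0.  27.5]
11 0.58 [ -9.5 105.1   0.   30.2]
12 0.53 [-12.6 112.3   0.   33. ]
13 0.48 [-15.9 119.4   0.   35.7]
14 0.43 [-19.6 126.2   0.   38.5]
15 0.39 [-23.7 132.9   0.   41.3]
16 0.34 [-28.  139.4   0.   44. ]
17 0.29 [-32.7 145.7   0.   46.8]
18 0.24 [-37.6 151.8   0.   49.6]
19 0.19 [-42.8 157.6   0.   52.3]
20 0.14 [-48.3 163.1   0.   55.1]
21 0.1 [-54.1 168.4   0.   57.9]
22 0.05 [-60.1 173.4   0.   60.6]
23 0.0 [-66.4 178.    0.   63.4]$[0]: bad value
```

```bash
python3 -m jog '[{"claw":0,"dx":0,"dy":0,"dz":40,"spin":0},{"claw":0,"dx":0,"dy":0,"dz":80,"spin":0},{"claw":0,"dx":0,"dy":0,"dz":110,"spin":0},{"claw":0,"dx":0,"dy":0,"dz":140,"spin":0},{"claw":0,"dx":0,"dy":0,"dz":165,"spin":0},{"claw":0,"dx":0,"dy":0,"dz":176,"spin":0},{"claw":0,"dx":0,"dy":0,"dz":176,"spin":0},{"claw":0,"dx":0,"dy":0,"dz":176,"spin":0}]' && python3 -m jog '[{"claw":0,"dx":0,"dy":7,"dz":0,"spin":0},{"claw":0,"dx":0,"dy":14,"dz":0,"spin":0},{"claw":0,"dx":0,"dy":21,"dz":0,"spin":0},{"claw":0,"dx":1,"dy":28,"dz":0,"spin":2.6},{"claw":0,"dx":1,"dy":36,"dz":0,"spin":5.3},{"claw":0,"dx":1,"dy":44,"dz":0,"spin":8},{"claw":0,"dx":1,"dy":52,"dz":0,"spin":11},{"claw":0,"dx":1,"dy":60,"dz":0,"spin":14},{"claw":0,"dx":0,"dy":67,"dz":0,"spin":16},{"claw":0,"dx":-1,"dy":75,"dz":0,"spin":19},{"claw":0,"dx":-3,"dy":83,"dz":0,"spin":22},{"claw":0,"dx":-5,"dy":90,"dz":0,"spin":25},{"claw":0,"dx":-5,"dy":90,"dz":0,"spin":25}]'
python3 - <<'E'
from h import *
s=get_state();M=R.from_rotvec(s['tool_rot']).as_matrix();print(s['time'],s['position'],np.degrees(np.arctan2(M[1,1],M[0,1])),s['ft_force'])
f=grab('side','side1')['frame'];grab('scene','scene1')
cv2.imwrite('pics/side1c.png',cv2.resize(f[120:280,250:430],None,fx=3.5,fy=3.5)[...,::-1])
E
```

```text
time: 2.27
position: [0.5528, 0.1095, 0.061]
tool_rot: [-2.699, -1.608, -0.0]
ft_force: [-0.8, 0.1, 0.3]
grip_width: 0.004
grip_force: 0.0
time: 3.35
position: [0.6312, 0.0595, 0.0613]
tool_rot: [2.984, 0.978, 0.003]
ft_force: [-0.5, -0.3, 1.2]
grip_width: 0.005
grip_force: 0.0
3.35 [0.63118327 0.05954432 0.06129125] -53.695853466964834 [-0.51203424 -0.31904767  1.22022373]
```

View pics/side1c.png

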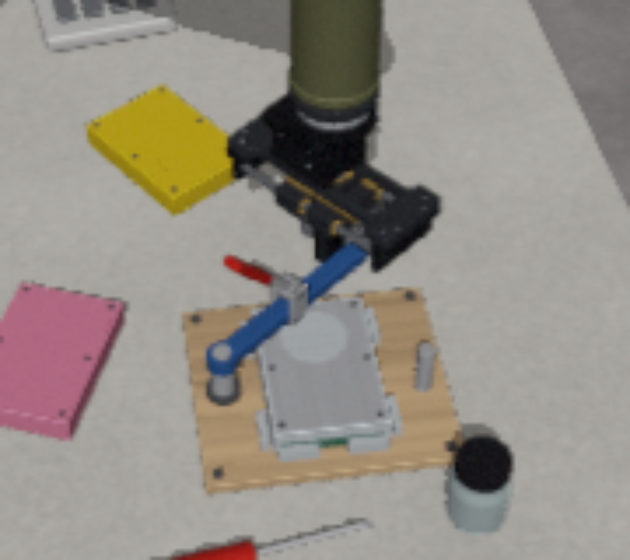

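The strap now lies from (222,355) to (365,255), with the closed fingers behind its end and nothing else disturbed. I'll carry on along the arc.

```bash
python3 - <<'E'
from h import *
ref=(.6312,.0595,.061,-53.5)
for i,th in enumerate(np.linspace(.65,0,15)):
    x,y,w=push(th,160,25);print(i,round(th,2),rel(x,y,.061,w,ref))
E
```

```text
0 0.65 [1.1 0.9 0.  1.2]
1 0.6 [1.9 8.3 0.  3.8]
2 0.56 [ 2.4 15.8  0.   6.5]
3 0.51 [ 2.6 23.4  0.   9.1]
4 0.46 [ 2.4 30.9  0.  11.8]
5 0.42 [ 1.8 38.4  0.  14.5]
6 0.37 [ 0.9 45.8  0.  17.1]
7 0.32 [-0.3 53.2  0.  19.8]
8 0.28 [-1.9 60.6  0.  22.4]
9 0.23 [-3.9 67.9  0.  25.1]
10 0.19 [-6.1 75.   0.  27.8]
11 0.14 [-8.7 82.1  0.  30.4]
12 0.09 [-11.7  89.    0.   33.1]
13 0.05 [-14.9  95.8   0.   35.7]
14 0.0 [-18.4 102.4   0.   38.4]
```

```bash
python3 -m jog '[{"claw":0,"dx":2,"dy":8,"dz":0,"spin":4},{"claw":0,"dx":2,"dy":16,"dz":0,"spin":6.5},{"claw":0,"dx":2,"dy":23,"dz":0,"spin":9},{"claw":0,"dx":2,"dy":31,"dz":0,"spin":12},{"claw":0,"dx":2,"dy":38,"dz":0,"spin":14.5},{"claw":0,"dx":1,"dy":46,"dz":0,"spin":17},{"claw":0,"dx":0,"dy":53,"dz":0,"spin":20},{"claw":0,"dx":-2,"dy":61,"dz":0,"spin":22.5},{"claw":0,"dx":-4,"dy":68,"dz":0,"spin":25},{"claw":0,"dx":-6,"dy":75,"dz":0,"spin":28},{"claw":0,"dx":-9,"dy":82,"dz":0,"spin":30.5},{"claw":0,"dx":-12,"dy":88,"dz":0,"spin":33},{"claw":0,"dx":-14,"dy":92,"dz":0,"spin":35.5},{"claw":0,"dx":-16,"dy":96,"dz":0,"spin":37},{"claw":0,"dx":-18,"dy":99,"dz":0,"spin":38.4},{"claw":0,"dx":-18,"dy":100,"dz":0,"spin":38.4},{"claw":0,"dx":-18,"dy":100,"dz":0,"spin":38.4}]'
```

```text
time: 4.87
position: [0.6743, -0.03, 0.0606]
tool_rot: [3.141, -0.051, -0.0]
ft_force: [0.3, 0.9, -0.8]
grip_width: 0.002
grip_force: 0.0
```

```bash
python3 -m jog '[{"claw":0,"dx":0,"dy":1,"dz":0,"spin":0},{"claw":0,"dx":0,"dy":2,"dz":0,"spin":0},{"claw":0,"dx":0,"dy":3,"dz":0,"spin":0},{"claw":0,"dx":0,"dy":3,"dz":0,"spin":0}]';python3 -m jog '[{"claw":0,"dx":0,"dy":1,"dz":0,"spin":0},{"claw":0,"dx":0,"dy":1,"dz":0,"spin":0}]';python3 -m jog '[{"claw":0,"dx":0,"dy":1,"dz":0,"spin":0},{"claw":0,"dx":0,"dy":1,"dz":0,"spin":0}]'
```

```text
time: 5.2
position: [0.6743, -0.0327, 0.0606]
tool_rot: [-3.141, 0.052, -0.0]
ft_force: [1.0, 1.7, -0.1]
grip_width: 0.006
grip_force: 0.4
time: 5.37
position: [0.6743, -0.0338, 0.0606]
tool_rot: [-3.141, 0.052, -0.0]
ft_force: [0.4, 1.2, -0.9]
grip_width: 0.007
grip_force: 0.5
time: 5.53
position: [0.6743, -0.0349, 0.0606]
tool_rot: [3.141, -0.053, 0.0]
ft_force: [0.3, 0.4, 0.3]
grip_width: -0.001
grip_force: 0.5
```

```bash
for i in 1; do python3 -m jog '[{"claw":0,"dx":0,"dy":1,"dz":0,"spin":0},{"claw":0,"dx":0,"dy":1,"dz":0,"spin":0}]';done; python3 -m jog '[{"claw":0,"dx":0,"dy":1,"dz":0,"spin":0},{"claw":0,"dx":0,"dy":1,"dz":0,"spin":0}]'
python3 - <<'E'
from h import *
f=grab('side','side2')['frame'];g=grab('scene','scene2')['frame']
cv2.imwrite('pics/c2.png',np.hstack([cv2.resize(f[170:280,290:410],(400,366)),cv2.resize(g[160:270,260:380],(400,366))])[...,::-1])
E
```

```text
time: 5.7
position: [0.6742, -0.036, 0.0606]
tool_rot: [3.141, -0.053, 0.0]
ft_force: [0.8, 1.3, -0.9]
grip_width: 0.002
grip_force: 0.4
time: 5.87
position: [0.6742, -0.037, 0.0606]
tool_rot: [3.141, -0.053, 0.0]
ft_force: [0.2, 1.0, -0.0]
grip_width: 0.003
grip_force: 0.4
```

View pics/c2.png

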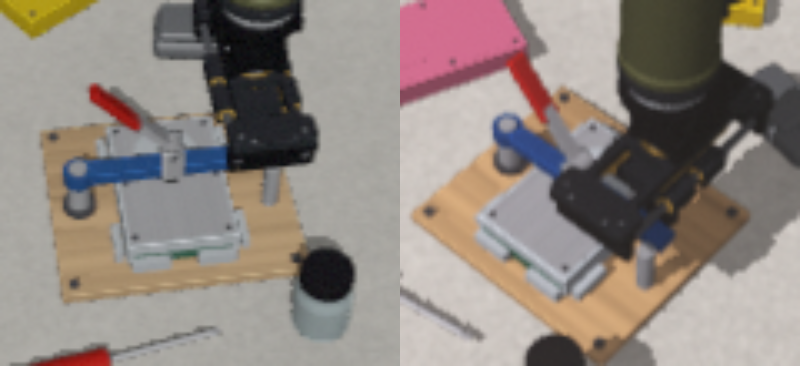

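Left (side view): the strap runs from (80,170) towards the gripper. Right (scene view): its end at (655,232) is still just short of the post at (648,255). I'll keep pushing gently until the force rises.

```bash
python3 -m jog '[{"claw":0,"dx":0,"dy":1,"dz":0,"spin":0},{"claw":0,"dx":0,"dy":1,"dz":0,"spin":0}]';python3 -m jog '[{"claw":0,"dx":0,"dy":1,"dz":0,"spin":0},{"claw":0,"dx":0,"dy":1,"dz":0,"spin":0}]';python3 -m jog '[{"claw":0,"dx":0,"dy":1,"dz":0,"spin":0},{"claw":0,"dx":0,"dy":1,"dz":0,"spin":0}]'
python3 - <<'E'
from h import *
im=dict(np.load('side2.npz'));W=cloud(im);hsv=cv2.cvtColor(im['frame'],cv2.COLOR_RGB2HSV)
for n in('side2','scene2'):
    im=dict(np.load(n+'.npz'));W=cloud(im);hsv=cv2.cvtColor(im['frame'],cv2.COLOR_RGB2HSV)
    z=W[...,2];m=(hsv[...,0]>100)&(hsv[...,0]<130)&(hsv[...,1]>110)&(abs(z-.064)<.006)&(abs(W[...,0]-.6)<.15)&(abs(W[...,1])<.15)
    P=W[m];d=P[:,:2].astype(np.float32);l=cv2.fitLine(d,cv2.DIST_HUBER,0,.01,.01).ravel();print(n,len(d),l,np.degrees(np.arctan2(l[1],l[0])))
    far=d[d[:,0]>.66];print(far.min(0) if len(far) else '',far.max(0) if len(far) else '')
E
```

```text
time: 6.13
position: [0.6741, -0.0379, 0.0606]
tool_rot: [-3.141, 0.053, -0.0]
ft_force: [0.9, 0.6, 0.1]
grip_width: 0.006
grip_force: 0.3
time: 6.3
position: [0.6741, -0.038, 0.0606]
tool_rot: [-3.14, 0.052, 0.0]
ft_force: [-0.3, 3.8, 0.4]
grip_width: 0.007
grip_force: 1.2
time: 6.47
position: [0.6741, -0.038, 0.0606]
tool_rot: [-3.139, 0.051, 0.0]
ft_force: [-0.8, 4.7, 0.8]
grip_width: 0.004
grip_force: 2.5
side2 225 [ 0.99997437 -0.00715826  0.57528496 -0.05781909] -0.41014147
 
scene2 163 [ 0.99989575 -0.01443804  0.6053859  -0.05709888] -0.8272676
[ 0.67902756 -0.0662805 ] [ 0.6974863 -0.0492083]
```

The strap has hit its stop: the position stalls at y = -0.038 while the force climbs. I'll give it one firmer nudge, then back off and rise.

```bash
python3 -m jog '[{"claw":0,"dx":0,"dy":1.5,"dz":0,"spin":0},{"claw":0,"dx":0,"dy":3,"dz":0,"spin":0},{"claw":0,"dx":0,"dy":3,"dz":0,"spin":0}]'; python3 -m jog '[{"claw":0,"dx":0,"dy":-10,"dz":0,"spin":0},{"claw":0,"dx":0,"dy":-25,"dz":0,"spin":0},{"claw":0,"dx":0,"dy":-40,"dz":0,"spin":0},{"claw":0,"dx":0,"dy":-40,"dz":-40,"spin":0},{"claw":0,"dx":0,"dy":-40,"dz":-80,"spin":0},{"claw":0,"dx":0,"dy":-40,"dz":-120,"spin":0},{"claw":0,"dx":0,"dy":-60,"dz":-160,"spin":0},{"claw":0,"dx":0,"dy":-100,"dz":-180,"spin":0},{"claw":0,"dx":0,"dy":-140,"dz":-180,"spin":0},{"claw":0,"dx":0,"dy":-180,"dz":-180,"spin":0},{"claw":0,"dx":0,"dy":-180,"dz":-180,"spin":0},{"claw":0,"dx":0,"dy":-180,"dz":-180,"spin":0}]'
python3 - <<'E'
from h import *
V=[]
for n in('side','scene'):
    im=grab(n,n+'3');W=cloud(im);f=im['frame'];hsv=cv2.cvtColor(f,cv2.COLOR_RGB2HSV)
    z=W[...,2];near=(abs(W[...,0]-.6)<.14)&(abs(W[...,1]+.05)<.12)
    m=(hsv[...,0]>100)&(hsv[...,0]<130)&(hsv[...,1]>110)&(abs(z-.064)<.006)&near
    d=W[m][:,:2].astype(np.float32);l=cv2.fitLine(d,cv2.DIST_HUBER,0,.01,.01).ravel();print(n,len(d),l,np.degrees(np.arctan2(l[1],l[0])))
    rd=near&((hsv[...,0]<8)|(hsv[...,0]>172))&(hsv[...,1]>150)&(z>.07);P=W[rd];print('red',rd.sum(),P.mean(0),P[np.argmax(P[:,2])],P[np.argmin(P[:,2])])
    V.append(cv2.resize(f[170:280,290:410] if n=='side' else f[160:270,260:380],(400,366)))
cv2.imwrite('pics/c3.png',np.hstack(V)[...,::-1])
print(J(0,0),J(-85,0),J(-130,0))
E
```

```text
time: 6.72
position: [0.6741, -0.0381, 0.0606]
tool_rot: [-3.135, 0.048, 0.001]
ft_force: [-0.7, 8.8, 1.5]
grip_width: 0.007
grip_force: 4.6
time: 7.72
position: [0.6792, 0.1435, 0.2397]
tool_rot: [-3.141, 0.039, 0.002]
ft_force: [-0.5, -0.6, -0.3]
grip_width: 0.006
grip_force: 0.0
side 310 [ 0.9990537  -0.04349323  0.6113722  -0.05889094] -2.4927645
red 78 [ 0.54999371 -0.05804116  0.14732457] [ 0.53732946 -0.05265531  0.16837342] [ 0.57094768 -0.05745242  0.12065709]
scene 316 [ 0.9998027  -0.01986165  0.62313855 -0.05849599] -1.1380635
red 115 [ 0.55104527 -0.05570672  0.14623761] [ 0.53430115 -0.05445128  0.1678857 ] [ 0.56659751 -0.06132292  0.1184971 ]
[ 0.6015 -0.0563] [ 0.51654673 -0.05348181] [ 0.47157147 -0.05198983]
```

View pics/c3.png

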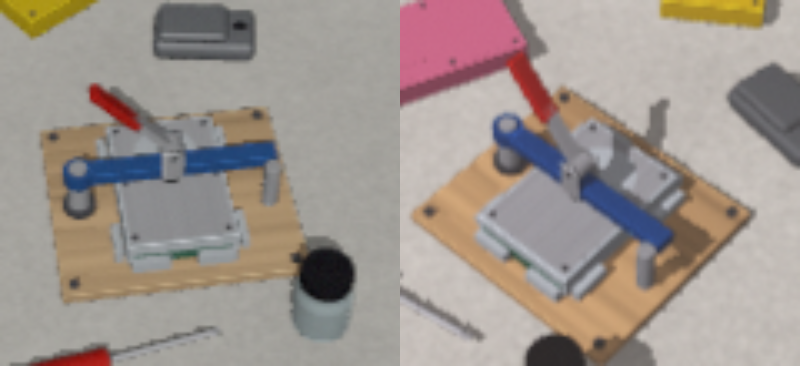

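The strap now lies across the drive with its end against the post: (275,155) and (270,165) in the side view, (665,240) and (648,250) in the scene view. The lever is still raised at about 0.93 rad, with its tip at (95,95) in the side view. Next is the lever.

```bash
python3 - <<'E'
from h import *
s=get_state();M=R.from_rotvec(s['tool_rot']).as_matrix();yw=np.degrees(np.arctan2(M[1,1],M[0,1]));p=s['position'];ref=(*p,yw);print(s['time'],p,yw)
x,y=J(-45,0);print('above',rel(x,y,.24,-91.9,ref))
ref=(x,y,.24,-91.9)
for a in np.linspace(.95,0,16):
    h=45+25*(.95-a)/.95;e=h+9.5;z=80+e*np.tan(a)+5/np.cos(a);X,Y=J(-h,0)
    print(round(a,2),round(z+14),rel(X,Y,(z+14)/1000,-91.9,ref))
E
```

```text
7.8167 [0.67976387 0.13702389 0.2401464 ] -91.88959401658238
above [-1.168e+02  1.958e+02  1.000e-01  0.000e+00]
0.95 179 [ 0.   0.  61.2 -0. ]
0.89 171 [-1.7 -0.  69.2 -0. ]
0.82 164 [-3.3  0.  76.2 -0. ]
0.76 157 [-5.   0.  82.6 -0. ]
0.7 152 [-6.7  0.  88.3 -0. ]
0.63 146 [-8.3  0.  93.7 -0. ]
0.57 141 [-10.    0.   98.7  -0. ]
0.51 136 [-11.7   0.  103.6  -0. ]
0.44 132 [-13.3   0.  108.3  -0. ]
0.38 127 [-15.    0.  112.9  -0. ]
0.32 123 [-16.7   0.  117.4  -0. ]
0.25 118 [-18.3   0.  122.   -0. ]
0.19 113 [-20.    0.  126.6  -0. ]
0.13 109 [-21.7   0.  131.3  -0. ]
0.06 104 [-23.3   0.  136.1  -0. ]
0.0 99 [-25.   0. 141.  -0.]
```

```bash
python3 -m jog '[{"claw":0,"dx":-20,"dy":33,"dz":0,"spin":0},{"claw":0,"dx":-40,"dy":66,"dz":0,"spin":0},{"claw":0,"dx":-60,"dy":100,"dz":0,"spin":0},{"claw":0,"dx":-80,"dy":133,"dz":0,"spin":0},{"claw":0,"dx":-100,"dy":166,"dz":0,"spin":0},{"claw":0,"dx":-112,"dy":188,"dz":0,"spin":0},{"claw":0,"dx":-117,"dy":196,"dz":0,"spin":0},{"claw":0,"dx":-117,"dy":196,"dz":0,"spin":0},{"claw":0,"dx":-117,"dy":196,"dz":0,"spin":0}]' && python3 -m jog '[{"claw":0,"dx":0,"dy":0,"dz":20,"spin":0},{"claw":0,"dx":0,"dy":0,"dz":40,"spin":0},{"claw":0,"dx":0,"dy":0,"dz":52,"spin":0},{"claw":0,"dx":0,"dy":0,"dz":58,"spin":0},{"claw":0,"dx":0,"dy":0,"dz":62,"spin":0},{"claw":0,"dx":-1,"dy":0,"dz":66,"spin":0},{"claw":0,"dx":-2,"dy":0,"dz":70,"spin":0},{"claw":0,"dx":-3,"dy":0,"dz":74,"spin":0},{"claw":0,"dx":-3,"dy":0,"dz":74,"spin":0}]'
```

```text
time: 8.57
position: [0.5567, -0.0551, 0.2408]
tool_rot: [-3.14, 0.055, -0.001]
ft_force: [0.6, 1.0, 0.5]
grip_width: 0.01
grip_force: 0.0
time: 9.32
position: [0.554, -0.0547, 0.1669]
tool_rot: [-3.141, 0.053, -0.003]
ft_force: [1.2, -0.2, 1.1]
grip_width: 0.007
grip_force: 0.7
```

```bash
python3 -m jog '[{"claw":0,"dx":0,"dy":0,"dz":3,"spin":0},{"claw":0,"dx":-1,"dy":0,"dz":6,"spin":0},{"claw":0,"dx":-2,"dy":0,"dz":10,"spin":0}]'; python3 - <<'E'
from h import *
V=[]
for n in('side','scene'):
    f=grab(n,n+'4')['frame'];V.append(cv2.resize(f[170:280,290:410] if n=='side' else f[160:270,260:380],(400,366)))
cv2.imwrite('pics/c4.png',np.hstack(V)[...,::-1])
E
```

```text
time: 9.57
position: [0.5522, -0.0549, 0.1573]
tool_rot: [-3.141, 0.053, -0.003]
ft_force: [1.3, -0.8, 3.4]
grip_width: 0.005
grip_force: 1.7
```

View pics/c4.png

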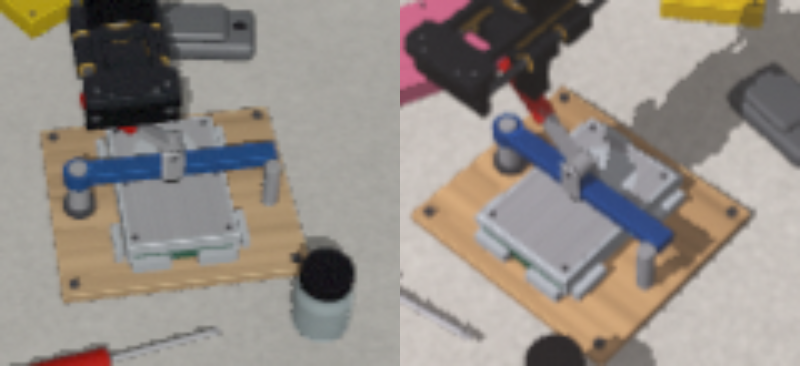

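The fingertips are on the red grip (around (540,100) in the scene view), midline aligned, and the strap is still against its post. I'll go on down.

```bash
python3 -m jog '[{"claw":0,"dx":-2,"dy":0,"dz":4,"spin":0},{"claw":0,"dx":-4,"dy":0,"dz":8,"spin":0},{"claw":0,"dx":-5,"dy":0,"dz":12,"spin":0},{"claw":0,"dx":-7,"dy":0,"dz":16,"spin":0},{"claw":0,"dx":-8,"dy":0,"dz":20,"spin":0},{"claw":0,"dx":-8,"dy":0,"dz":20,"spin":0}]';python3 -m jog '[{"claw":0,"dx":-1,"dy":0,"dz":4,"spin":0},{"claw":0,"dx":-3,"dy":0,"dz":8,"spin":0},{"claw":0,"dx":-4,"dy":0,"dz":12,"spin":0},{"claw":0,"dx":-6,"dy":0,"dz":16,"spin":0},{"claw":0,"dx":-7,"dy":0,"dz":20,"spin":0},{"claw":0,"dx":-7,"dy":0,"dz":20,"spin":0}]';python3 -m jog '[{"claw":0,"dx":-1,"dy":0,"dz":4,"spin":0},{"claw":0,"dx":-3,"dy":0,"dz":8,"spin":0},{"claw":0,"dx":-4,"dy":0,"dz":11,"spin":0},{"claw":0,"dx":-5,"dy":0,"dz":13,"spin":0},{"claw":0,"dx":-5,"dy":0,"dz":13,"spin":0}]'
```

```text
time: 10.17
position: [0.5424, -0.0544, 0.1354]
tool_rot: [3.141, -0.053, -0.003]
ft_force: [-0.2, -0.3, 1.8]
grip_width: 0.003
grip_force: 0.5
time: 10.67
position: [0.5359, -0.0541, 0.1155]
tool_rot: [3.141, -0.053, -0.001]
ft_force: [0.3, 0.8, 0.6]
grip_width: 0.007
grip_force: 0.2
time: 11.08
position: [0.5322, -0.0539, 0.1038]
tool_rot: [-3.141, 0.052, -0.003]
ft_force: [2.9, -0.4, 3.3]
grip_width: 0.007
grip_force: 1.6
```

```bash
python3 -m jog '[{"claw":0,"dx":0,"dy":0,"dz":1,"spin":0},{"claw":0,"dx":0,"dy":0,"dz":2,"spin":0},{"claw":0,"dx":0,"dy":0,"dz":2,"spin":0}]';python3 -m jog '[{"claw":0,"dx":0,"dy":0,"dz":1,"spin":0},{"claw":0,"dx":0,"dy":0,"dz":2,"spin":0},{"claw":0,"dx":0,"dy":0,"dz":2,"spin":0}]';python3 -m jog '[{"claw":0,"dx":0,"dy":0,"dz":1,"spin":0},{"claw":0,"dx":0,"dy":0,"dz":1,"spin":0}]'
```

```text
time: 11.33
position: [0.532, -0.0539, 0.1019]
tool_rot: [-3.141, 0.052, -0.002]
ft_force: [2.2, -0.4, 4.9]
grip_width: 0.009
grip_force: 2.1
time: 11.58
position: [0.5318, -0.0539, 0.0999]
tool_rot: [-3.141, 0.052, -0.001]
ft_force: [2.2, -0.2, 4.7]
grip_width: 0.005
grip_force: 2.5
time: 11.75
position: [0.5318, -0.0539, 0.0994]
tool_rot: [-3.141, 0.052, -0.001]
ft_force: [0.1, 0.4, 8.7]
grip_width: 0.005
grip_force: 4.6
```

```bash
python3 -m jog '[{"claw":0,"dx":0,"dy":0,"dz":1,"spin":0},{"claw":0,"dx":0,"dy":0,"dz":2,"spin":0},{"claw":0,"dx":0,"dy":0,"dz":2,"spin":0}]';python3 -m jog '[{"claw":0,"dx":0,"dy":0,"dz":1,"spin":0},{"claw":0,"dx":0,"dy":0,"dz":2,"spin":0},{"claw":0,"dx":0,"dy":0,"dz":2,"spin":0}]'
```

```text
time: 12.0
position: [0.5319, -0.0539, 0.0991]
tool_rot: [-3.139, 0.053, -0.0]
ft_force: [-5.5, 0.6, 23.3]
grip_width: 0.008
grip_force: 11.1
time: 12.25
position: [0.532, -0.054, 0.0989]
tool_rot: [-3.138, 0.053, 0.0]
ft_force: [-9.7, 1.5, 35.9]
grip_width: 0.005
grip_force: 17.7
```

The lever is down on its end stop: z = 0.099 as predicted, with 36 N on the wrist. Now I'll rise clear and check.

```bash
python3 -m jog '[{"claw":0,"dx":0,"dy":0,"dz":-10,"spin":0},{"claw":0,"dx":0,"dy":0,"dz":-40,"spin":0},{"claw":0,"dx":0,"dy":0,"dz":-80,"spin":0},{"claw":0,"dx":0,"dy":0,"dz":-120,"spin":0},{"claw":0,"dx":0,"dy":0,"dz":-150,"spin":0},{"claw":0,"dx":0,"dy":-40,"dz":-150,"spin":0},{"claw":0,"dx":0,"dy":-80,"dz":-150,"spin":0},{"claw":0,"dx":0,"dy":-120,"dz":-150,"spin":0},{"claw":0,"dx":0,"dy":-160,"dz":-150,"spin":0},{"claw":0,"dx":0,"dy":-200,"dz":-150,"spin":0},{"claw":0,"dx":0,"dy":-240,"dz":-150,"spin":0},{"claw":0,"dx":0,"dy":-240,"dz":-150,"spin":0},{"claw":0,"dx":0,"dy":-240,"dz":-150,"spin":0},{"claw":0,"dx":0,"dy":-240,"dz":-150,"spin":0}]'
python3 - <<'E'
from h import *
V=[]
for n in('side','scene'):
    im=grab(n,n+'5');W=cloud(im);f=im['frame'];hsv=cv2.cvtColor(f,cv2.COLOR_RGB2HSV);z=W[...,2];near=(abs(W[...,0]-.6)<.14)&(abs(W[...,1]+.05)<.1)
    rd=near&((hsv[...,0]<8)|(hsv[...,0]>172))&(hsv[...,1]>150)&(z>.06);P=W[rd];print('red',rd.sum(),P.min(0),P.max(0))
    V.append(cv2.resize(f[170:280,290:410] if n=='side' else f[160:270,260:380],(400,366)))
cv2.imwrite('pics/c5.png',np.hstack(V)[...,::-1])
E
```

```text
time: 13.42
position: [0.5385, 0.185, 0.2433]
tool_rot: [3.139, -0.052, -0.005]
ft_force: [0.7, -0.3, -0.2]
grip_width: 0.009
grip_force: 0.0
red 110 [ 0.49308544 -0.06470364  0.07550849] [ 0.55218273 -0.04409162  0.08861537]
red 79 [ 0.49146385 -0.06340436  0.0789637 ] [ 0.54873704 -0.04409642  0.08751668]
```

View pics/c5.png

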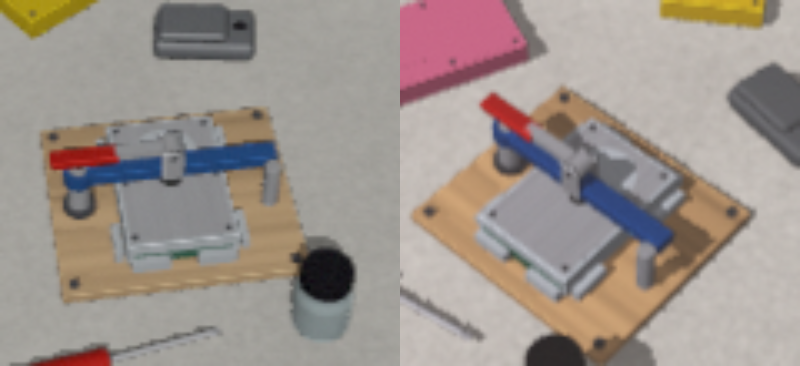

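The lever lies flat over the strap, with the red grip at (85,158) in the side view. The strap end is still at the post (272,158), the drive is in its nest, and the jar, mouse and screwdriver haven't moved. The arm is clear, so I'm handing in.

```bash
python3 -c "from bench import *; print(close_job())"
```

```text
the job is handed in; nothing more can be done
None
```

I pushed the strap against its stop and then the lever down flat so the foot presses on the drive; the last pictures show the drive in its nest, the screwdriver, jar and mouse where they were, and the arm clear, and I handed the job in at about 13.5 s (no verdict was returned).

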